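# Push the waiting bearing home and flip its keeper flag over

## Robot

A 6-joint arm with a two-finger parallel gripper is mounted at the origin on a cart in front of the work surface, level with it; the furniture and walls round the work are solid. World frame = base frame: x ahead of the robot, y to its left, z up, the work surface at z = 0. Lengths are in m, angles in rad, forces in N, time in s.
With the tool pointing down it reaches from about 0.4 to 0.825 m from the base axis. Payload 7 kg.
Tool frame: the origin (TCP) lies at the very end of the fingers, on their centre line; the grasp point (between the pads) lies 19 mm behind it (tcp_to_grasp is the distance from the TCP to the grasp point, in m); x points along the fingers, z is the direction in which the jaws open and shut, and the axes are right-handed (so a half turn about x gives the same grasp; the last joint's range is limited). The gripper opens to 88 mm and grips with 3 to 60 N. Pads are 19 mm wide; open, the fingers measure 130 mm over their backs; the gripper's body (78 mm by 193 mm) begins 47 mm behind the grasp point.
Start: joints at [1.483, 0.359, 0.012, 0, -1.224, -0.288], TCP at [0.248, 0.628, 0.227] pointing down, gripper open.
Joint ranges: [-3.07, 3.07], [-1.43, 2.12], [-1.02, 1.25], [-3.03, 1.67], [-3.05, -0], [-3.03, 3.03]. Speed limits (rad/s): [2.39, 2.39, 3.01, 3.14, 3.14, 3.14].

## Interface

Orientations are given as [roll, pitch, yaw] about the fixed x, y, z axes, in that order (R = Rz(yaw) Ry(pitch) Rx(roll)).
In Python, from station import get_state, grab_frame, job_done, tcp_to_grasp gives the robot as it stands. The module is installed in compiled form; this text tells all that it offers.
- The arm moves only by the shell command python3 -m crank 'ROWS' [FORCE]. ROWS is JSON, a list of rows, each a list of 7 numbers: the shift along the tool's x, y, z in m, then the turn, a rotation vector about the tool's x, y, z in rad, then the opening, from 0 (shut) to 1 (fully open). In form: [[x, y, z, wx, wy, wz, fingers], ...]. A call has 1 to 10 rows; each row is the pose to reach, as a shift and turn from the pose commanded when the call began, along the tool's axes at that moment; what a row does not reach only later rows make up. A row lasts 1/8 s, in which the tool goes at most 62.5 mm and 10.7 degrees, less where a joint would pass 70% of its speed; a pose out of reach is approached as far as the arm can. A call with a gripper value outside its range is refused whole. The fingers move at their own pace and stop on an object; FORCE is the grip in N (left out, the last holds). Time passes only in rows, so rows that repeat a pose let the fingers close. It gives the time, the measured TCP pose, the force and the opening at its end, in the units of the state.
- get_state(): the state, without advancing time (a new reading comes with each control period).
- grab_frame(name): name is "scene" or "top" or "wrist"; returns a dict with "pixels" (384x512x3 uint8, red, green, blue), "vfov" (degrees; the focal length in pixels is half the picture's height over the tangent of half this angle, whatever the lens; pixels are square), "cx", "cy" (the principal point, pixels), "extrinsics" (4x4, takes a point from world to camera coordinates). Camera axes: x right, y up, looking along -z (the intrinsics and any distortion apply to the point x, -y, -z); pixel columns grow to the right and rows downward; lengths in m; the calibration is good to about 2 mm. A picture is of the moment at which its call begins. There is no depth.
- job_done(): hands the job in, once; it reports no verdict.
The state is a dict: "t": time; "q": joint angles; "qd": joint speeds; "joint_efforts": joint torques, N m; "eef_pos": TCP position; "ee_rot": TCP orientation; "force": force on the tool from outside, world axes, zero at the start; "moment": the same for the moment, N m; "width": finger opening in m.
Only numpy, scipy, OpenCV 4.12 (cv2) and the standard library are available. Lean on these libraries where they do the work, as an engineer would, in place of code of your own. Each camera call takes 0.05 s, during which the arm holds its last target.

## Task

On one of the two bearing stands a bearing lies in the lane but has not been pushed home. Push it along its lane with the fingertips until it is fully home against the stop, then flip that stand's hinged flag right over from the back, so that it lies flat over the bearing with its ring mark up and its plug down in the bore. Pick nothing up, and leave the flag of the empty stand and the loose parts around as they are.

Things in the scene. Friction and masses are not known exactly. Their poses are not given: they have to be found in the camera images.
- stand_a: The stand with the bearing: fixed dark steel plate 238 x 85 x 8 mm. Origin: bench level, under the middle of the stop's face. x runs along the lane from its open mouth to the stop (face x = 0, 6 thick, top z = 19) and on to the flag, y to the left, z up. Plate x = -100 to 138. Lane guides x = -46 to -2, 66 apart, top z = 19, mouth flared to x = -57. Four 9 mm rest posts to z = 34.5: x = -36, y = +-36; x = 121, y = +-26
- stand_b: The empty stand close beside it, the same in build, size and frame as stand_a; leave it alone. Which of the two is left or right varies. Beware of the orange coiled air hose that hangs in front of the bench on the right: solid, upright, about 90 mm thick, at x = 0.26, y = -0.19 m, from 0.1 to 1.1 m above bench level. Bins on the shelf behind start at x = 0.67, z = 0.18 m
- flag_a (a joint): stand_a's flag, rad: 0 lies flat to the back (bar mark up), grows as it swings up and over to the front, 3.14 lies flat over the lane (ring mark up). Hinge pin along y at x = 43, z = 36 (mm, stand frame). Stiff hinge, stays at any angle; 0.06 Nm turns it. 3 mm plate 76 wide, 10 to 90 from the pin. Plug 15 thick, 22 high on its bar face, 74 from the pin. Thumb tail across the pin, 36 wide, 31 long: pressed down, it raises the flag
- flag_b (a joint): The flag of stand_b, same build: near 0 (lying to the back), and to stay there
- bearing_mid (a point): Centre (half-way up) of the bearing on stand_a: steel ring 62 mm outside, 30 bore, 16 thick, lying flat on the plate (centre 8 above it), 0.2 kg. It stands 18 to 26 mm short of its home
- home (a point): Where the bearing's centre is when fully home on stand_a: x = -31, y = 0, z = 16 mm in the stand's frame
- spare_bearing: A like bearing loose on the bench in front of the grey case (origin: middle of its underside); not part of the job, leave it
- housing: Dark grey gearbox housing, 60 x 91 x 84 mm, loose on the bench to the left of the stands (origin: middle of its underside); leave it
- worm_wheel: Bronze worm wheel on its shaft, 79 mm across, 98 high, standing loose to the right of the grey case; leave it
- locker: Small red bottle, 35 mm across, 109 high, standing loose behind the grey case; leave it

How it is judged:
On the way, in this order (a step that is already met when the one before it is completed fails the run):
1. the bearing is pushed home against the stop, its flag not yet over (x of bearing_mid in the frame of home above -0.004 m and horizontal distance between bearing_mid and home below 0.007 m and value of joint flag_a below 2.6 rad), for 0.2 s.
2. its flag is flipped over and lies flat on the bearing (value of joint flag_a above 3.08 rad), for 0.2 s.
At the end, for the whole second after the job is handed in: The bearing lies on the plate within 4 mm of the stop (7 mm of its home all told), its flag lies over it within 0.06 rad of flat and at rest, and the empty stand's flag still lies to the back (within 0.3 rad) (value of joint flag_a above 3.08 rad and x of bearing_mid in the frame of home above -0.004 m and horizontal distance between bearing_mid and home below 0.007 m and height (world z) of bearing_mid below 0.019 m and velocity of joint flag_a between -0.05 and 0.05 rad/s and value of joint flag_b below 0.3 rad); the robot touches nothing.
It fails at once if the bearing is lifted more than 10 mm or tipped up (height (world z) of bearing_mid above 0.026 m or angle between bearing_mid's own z axis and vertical above 0.3 rad).
It fails at once if the empty stand's flag is flipped (value of joint flag_b above 0.6 rad).
It fails at once if the spare bearing, the housing, the worm wheel or the bottle is moved over 20 mm (distance of any of spare_bearing, housing, worm_wheel, locker from where it was at the start of the episode above 0.02 m).
It also fails if it takes over 72 s, if anything falls off the work surface, if the arm or the gripper's body presses on something with over 40 N, if the wrist force passes 120 N, or if a joint passes its speed limit or range.

## Working session

There is one attempt and no reset: what is moved stays moved. The work goes in short steps, Python scripts to look and compute and a shell command to move; the robot and the scene stay as the last step left them, time stands still between calls to the robot, and variables do not carry over. Pictures are saved under pics/ and viewed, and the job is handed in when it is done.

```bash
mkdir -p pics; cat > h.py <<'E'
import numpy as np,cv2
from station import get_state,grab_frame,tcp_to_grasp
def snap(n,tag):
    f=grab_frame(n); cv2.imwrite(f'pics/{tag}.png',f['pixels'][:,:,::-1].copy())
    np.savez(f'{tag}.npz',**{k:v for k,v in f.items()}); return f
def load(tag): return dict(np.load(f'{tag}.npz'))
def K(f):
    h=f['pixels'].shape[0]; F=h/2/np.tan(np.radians(float(f['vfov']))/2); return F,float(f['cx']),float(f['cy'])
def ray(f,u,v):
    F,cx,cy=K(f); E=np.array(f['extrinsics']); R=E[:3,:3];t=E[:3,3]
    d=R.T@np.array([(u-cx)/F,-(v-cy)/F,-1]); return -R.T@t,d
def onz(f,u,v,z):
    o,d=ray(f,u,v); return o+d*(z-o[2])/d[2]
def proj(f,p):
    F,cx,cy=K(f);E=np.array(f['extrinsics']);c=E[:3,:3]@np.array(p)+E[:3,3]
    return cx+F*c[0]/-c[2],cy-F*c[1]/-c[2]
E
python3 - <<'E'
from h import *
for n in ['scene','top','wrist']:
    f=snap(n,n+'0'); print(n,f['vfov'],f['cx'],f['cy'],[k for k in f]); print(np.round(f['extrinsics'],3))
print(get_state(),tcp_to_grasp)
E
```

```text
scene 43.20906371756477 248.8871322141054 200.35951920689115 ['pixels', 'vfov', 'cx', 'cy', 'extrinsics']
[[ 0.769 -0.64  -0.    -0.227]
 [ 0.481  0.578  0.66  -0.419]
 [-0.422 -0.507  0.752 -0.931]
 [ 0.     0.     0.     1.   ]]
top 53.89765097397693 253.93806935832703 187.81400966589817 ['pixels', 'vfov', 'cx', 'cy', 'extrinsics']
[[ 0.006 -1.    -0.022  0.243]
 [ 0.998  0.005  0.063 -0.486]
 [-0.063 -0.022  0.998 -1.106]
 [ 0.     0.     0.     1.   ]]
wrist 71.5553084348613 255.9295061370607 190.204697242886 ['pixels', 'vfov', 'cx', 'cy', 'extrinsics']
[[-0.368 -0.93   0.001  0.675]
 [ 0.89  -0.353 -0.288  0.036]
 [ 0.268 -0.105  0.958 -0.389]
 [ 0.     0.     0.     1.   ]]
{'t': 0.15, 'q': array([ 1.48307051e+00,  3.59195192e-01,  1.13037412e-02, -2.46734163e-04,
       -1.22411891e+00, -2.88140334e-01]), 'qd': array([-0.00019429, -0.00289002,  0.00341038,  0.00205884, -0.00091997,
       -0.00011521]), 'joint_efforts': array([-3.63232775e-04, -5.83275712e+01,  2.93292314e+01,  7.00121731e+00,
        8.85014771e-03, -9.95330674e-05]), 'eef_pos': array([0.24764575, 0.62754341, 0.2258719 ]), 'ee_rot': array([ 0.0993573 ,  1.56956032, -1.84738915]), 'force': array([-0.54922193, -0.3052819 ,  0.38902333]), 'moment': array([-0.02535884, -0.0082504 , -0.0166936 ]), 'width': 0.08777478858931545} 0.0188
```

View pics/top0.png

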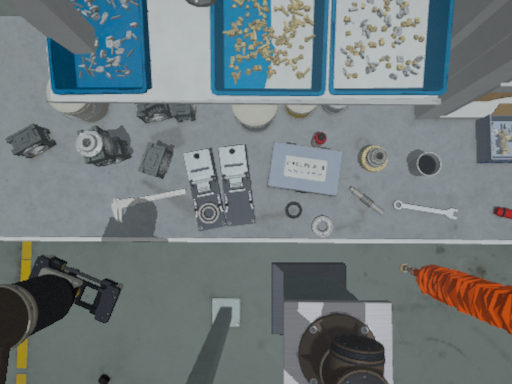

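View pics/scene0.png

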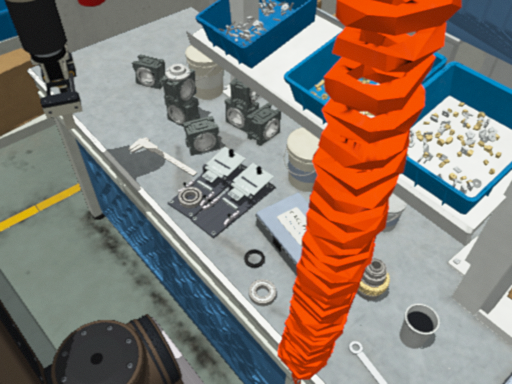

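View pics/wrist0.png

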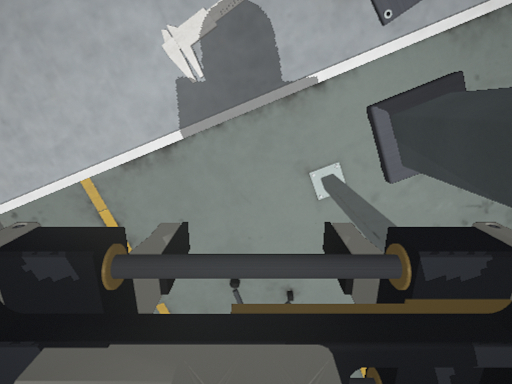

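The top view shows the bearing on the left stand, near pixel (208,212). The right stand, around (237,185), is empty. The hose is well to the right. I'll zoom in on both stands.

```bash
python3 - <<'E'
from h import *
im=cv2.imread('pics/top0.png'); c=im[135:240,170:270]; cv2.imwrite('pics/top0z.png',cv2.resize(c,None,fx=5.7,fy=5.7,interpolation=cv2.INTER_CUBIC))
im=cv2.imread('pics/scene0.png'); c=im[140:245,160:290]; cv2.imwrite('pics/scene0z.png',cv2.resize(c,None,fx=5.7,fy=5.7,interpolation=cv2.INTER_CUBIC))
E
```

```text
(no output)
```

View pics/top0z.png

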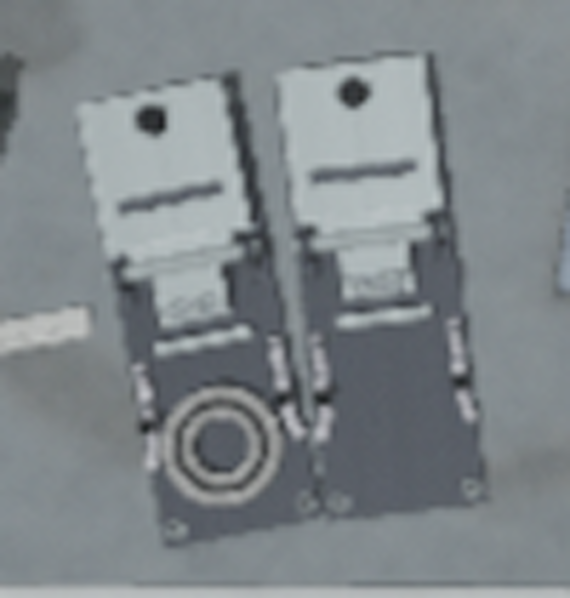

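View pics/scene0z.png

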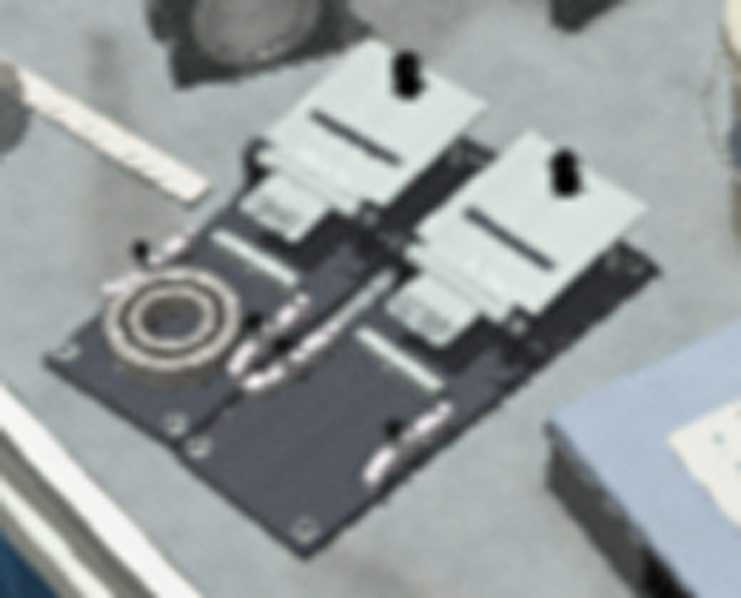

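```bash
python3 - <<'E'
from h import *
f=load('top0')
z=lambda u,v,h:np.round(onz(f,170+(u+.5)/5.7-.5,135+(v+.5)/5.7-.5,h),4)
for n,u,v,h in [('Aplate L',165,545,.008),('Aplate R',322,515,.008),('flagRL',80,105,.037),('flagRR',228,75,.037),('stopL',157,350,.019),('stopR',250,330,.019),('bearing',221,446,.024),('plug',152,120,.06),('Bplate L',330,520,.008),('BplR',485,497,.008),('BflagL',278,72,.037),('BflagR',430,55,.037),('caliper',88,320,.01)]: print(n,z(u,v,h))
f2=load('scene0')
print('bearing scene',onz(f2,160+171/5.7,140+318/5.7,.024))
for n,u,v in [('housing?',157,158),('wheel',374,157),('bottle',319,138),('spare',293,210),('black2',103,150)]: print(n,np.round(onz(f,u,v,.05),3))
E
```

```text
Aplate L [0.3577 0.411  0.008 ]
Aplate R [0.3739 0.3287 0.008 ]
flagRL [0.5858 0.4539 0.037 ]
flagRR [0.6016 0.3771 0.037 ]
stopL [0.4596 0.4149 0.019 ]
stopR [0.4703 0.3663 0.019 ]
bearing [0.4098 0.38   0.024 ]
plug [0.5746 0.4122 0.06  ]
Bplate L [0.3714 0.3244 0.008 ]
BplR [0.3839 0.2432 0.008 ]
BflagL [0.6033 0.3512 0.037 ]
BflagR [0.6123 0.2725 0.037 ]
caliper [0.4756 0.4533 0.01  ]
bearing scene [0.40886391 0.37913508 0.024     ]
housing? [0.569 0.529 0.05 ]
wheel [ 0.574 -0.101  0.05 ]
bottle [0.629 0.057 0.05 ]
spare [0.42  0.132 0.05 ]
black2 [0.592 0.689 0.05 ]
```

```bash
cat >> h.py <<'E'
from scipy.spatial.transform import Rotation as Rn
O=np.array([.4639,.3895,0]); YAW=np.arctan2(.0456,.2279)
def S(x,y,z):
    c,s=np.cos(YAW),np.sin(YAW); return O+np.array([c*x-s*y,s*x+c*y,z])
def loc(p):
    c,s=np.cos(YAW),np.sin(YAW); d=np.array(p)-O; return np.array([c*d[0]+s*d[1],-s*d[0]+c*d[1],d[2]])
def cur():
    s=get_state(); return s,s['eef_pos'],Rn.from_euler('xyz',s['ee_rot'])
def target(sgn,tilt=0):
    c,s=np.cos(YAW),np.sin(YAW); X=np.array([c,s,0]);Y=np.array([-s,c,0]);Z=np.array([0,0,1.])
    tx=-np.cos(tilt)*Z+np.sin(tilt)*X; tz=sgn*Y; ty=np.cross(tz,tx); return Rn.from_matrix(np.stack([tx,ty,tz],1))
def delta(p,R):
    s,p0,R0=cur(); return np.round(R0.inv().apply(p-p0),4),np.round((R0.inv()*R).as_rotvec(),4)
E
python3 - <<'E'
from h import *
s,p,R=cur(); print(R.as_matrix().round(2))
E=load('wrist0')['extrinsics']; cam=-E[:3,:3].T@E[:3,3]; print('cam in tool',R.inv().apply(cam-p), 'look',R.inv().apply(-E[2,:3]))
for sg in (1,-1): print(sg,delta(S(-.13,0,.2),target(sg)))
E
```

```text
[[-0.    0.93 -0.37]
 [-0.   -0.37 -0.93]
 [-1.    0.    0.  ]]
cam in tool [-0.15582196  0.07886224 -0.00068223] look [ 9.57555832e-01 -2.88247311e-01 -5.62328122e-04]
1 (array([0.0262, 0.1793, 0.2125]), array([ 2.5682e+00,  3.0000e-04, -1.6000e-03]))
-1 (array([0.0262, 0.1793, 0.2125]), array([-5.734e-01,  1.200e-03,  2.000e-04]))
```

```bash
python3 -m crank '[[0.006,0.018,0.021,0.18,0,0,0],[0.006,0.036,0.042,0.36,0,0,0],[0.006,0.054,0.064,0.54,0,0,0],[0.006,0.072,0.085,0.72,0,0,0],[0.006,0.09,0.106,0.9,0,0,0],[0.006,0.108,0.127,1.08,0,0,0],[0.006,0.126,0.149,1.26,0,0,0],[0.006,0.144,0.17,1.44,0,0,0],[0.006,0.162,0.19,1.62,0,0,0],[0.006,0.179,0.212,1.8,0,0,0]]' 20 
python3 - <<'E'
from h import *
s,p,R=cur(); print(s['q'],loc(p)); print(delta(S(-.13,0,.2),target(1)))
E
```

```text
t: 1.4
eef_pos: [0.3366, 0.364, 0.2204]
ee_rot: [1.422, 1.57, -2.331]
force: [0.6, -0.2, 0.6]
width: 0.0005
[ 1.22164749e+00  6.55000056e-02 -3.82112217e-01 -1.33228280e-04
 -1.12346005e+00 -1.83256443e+00] [-1.29839282e-01 -2.09743647e-05  2.20393259e-01]
(array([0.0204, 0.0001, 0.0001]), array([ 7.623e-01, -1.000e-04, -3.000e-04]))
```

```bash
python3 -m crank '[[0,0,0,0.18,0,0,0],[0,0,0,0.36,0,0,0],[0,0,0,0.54,0,0,0],[0,0,0,0.7,0,0,0],[0,0,0,0.762,0,0,0],[0,0,0,0.762,0,0,0]]'
python3 - <<'E'
from h import *
s,p,R=cur(); print(s['q'],loc(p),delta(S(-.13,0,.2),target(1)))
snap('wrist','w1'); snap('top','t1')
E
```

```text
t: 2.15
eef_pos: [0.3364, 0.3648, 0.2204]
ee_rot: [2.161, 1.571, -2.347]
force: [-0.2, 0.7, -0.1]
width: 0.0005
[ 1.22275699e+00  6.62618215e-02 -3.81208639e-01 -1.34201335e-04
 -1.12359110e+00 -2.58920832e+00] [-0.12990846  0.00084309  0.22042216] (array([ 0.0204,  0.0001, -0.0008]), array([ 0.0068, -0.0002, -0.0002]))
```

View pics/w1.png

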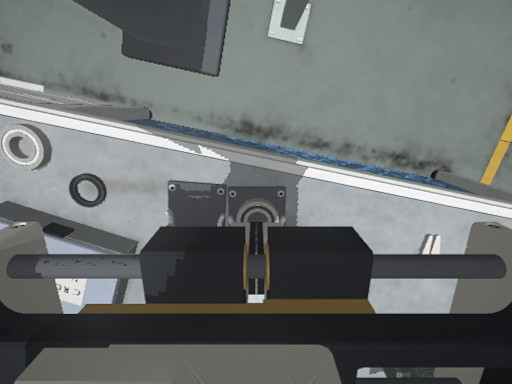

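The wrist view shows the front of both plates at columns 168–285, with the bearing at about (257,212), directly ahead of the closed fingers. I'll check my stand frame against this picture.

```bash
python3 - <<'E'
from h import *
f=load('w1'); im=f['pixels'][:,:,::-1].copy()
for p in [(-.1,.0425,.008),(-.1,-.0425,.008),(-.055,0.001,.024),(-.036,.036,.0345),(-.036,-.036,.0345),(-.055+0.0,.032,.024)]:
    u,v=proj(f,S(*p)); print(p,u,v); cv2.circle(im,(int(u),int(v)),1,(0,0,255),-1)
cv2.imwrite('pics/w1z.png',cv2.resize(im[170:235,150:310],None,fx=5,fy=5,interpolation=cv2.INTER_CUBIC))
t=load('t1')['pixels'][:,:,::-1]; cv2.imwrite('pics/t1z.png',cv2.resize(t[135:260,150:290],None,fx=4.5,fy=4.5,interpolation=cv2.INTER_CUBIC))
E
```

```text
(-0.1, 0.0425, 0.008) 284.6570371956673 187.56873333912142
(-0.1, -0.0425, 0.008) 225.6330489581607 187.25122289230578
(-0.055, 0.001, 0.024) 255.66727392910755 220.7217871619674
(-0.036, 0.036, 0.0345) 280.3297180989809 236.22348405788574
(-0.036, -0.036, 0.0345) 229.42580310529314 235.96322703863171
(-0.055, 0.032, 0.024) 277.3200419751564 220.8343148648325
```

View pics/w1z.png

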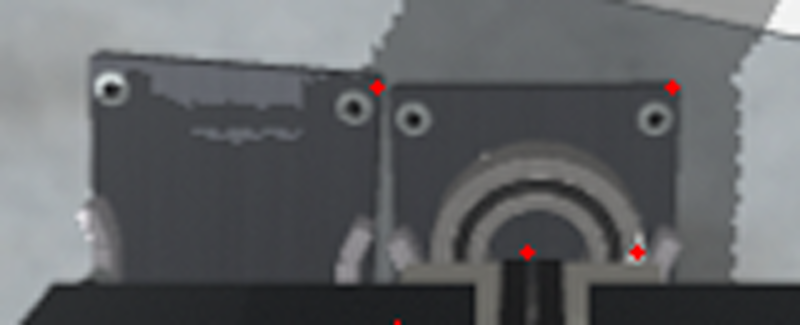

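View pics/t1z.png

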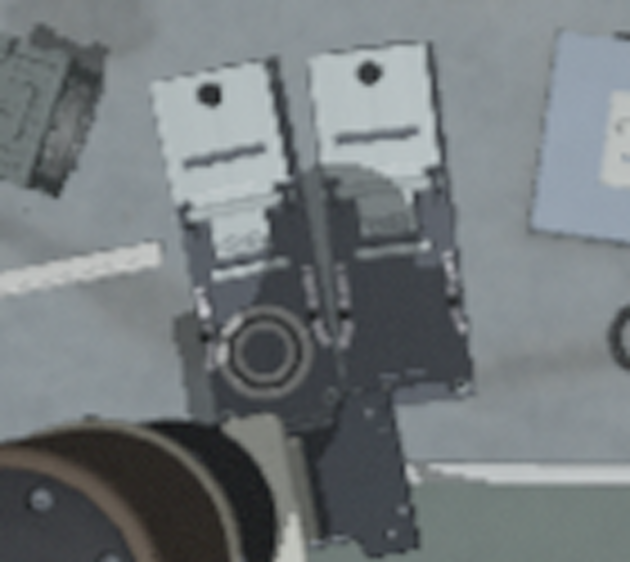

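```bash
python3 -m crank '[[0.06,-0.006,0.001,0.007,0,0,0],[0.12,-0.012,0.001,0.007,0,0,0],[0.17,-0.012,0.001,0.007,0,0,0],[0.2,-0.012,0.001,0.007,0,0,0],[0.206,-0.012,0.001,0.007,0,0,0],[0.206,-0.012,0.001,0.007,0,0,0]]'
python3 - <<'E'
from h import *
s,p,R=cur(); print(s['q'],loc(p),delta(S(-.13,0,.2),target(1)))
snap('scene','s2');snap('wrist','w2')
t=load('s2')['pixels'][:,:,::-1]; cv2.imwrite('pics/s2z.png',cv2.resize(t[100:260,110:300],None,fx=3.7,fy=3.7,interpolation=cv2.INTER_CUBIC))
E
```

```text
t: 3.0
eef_pos: [0.3482, 0.3687, 0.015]
ee_rot: [-1.924, 1.571, -0.156]
force: [0.7, 0.1, 0.2]
width: 0.0008
[ 1.20198874e+00  3.32104580e-01 -6.08345029e-01  3.55506483e-04
 -6.30301372e-01 -2.57545081e+00] [-0.11750394  0.00232932  0.0150199 ] (array([-0.185 ,  0.0125, -0.0023]), array([ 0.0001, -0.0001,  0.0002]))
```

View pics/s2z.png

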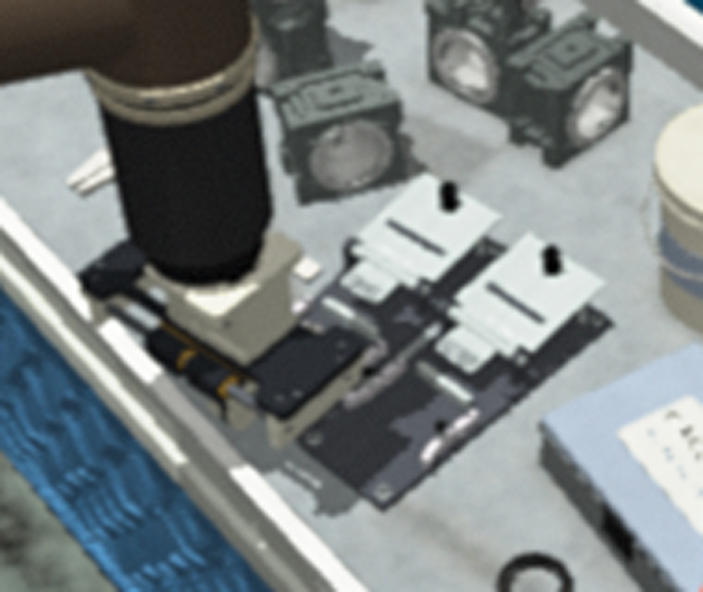

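View pics/w2.png

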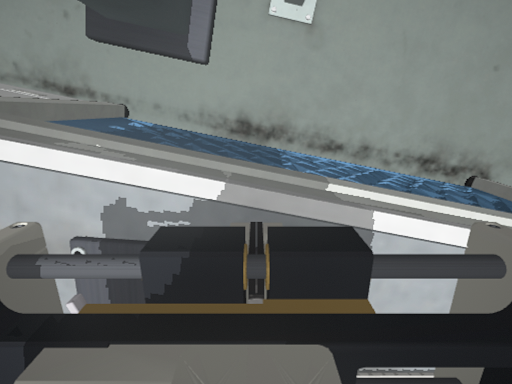

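The fingertips are just in front of the plate, clear of everything. Now the push: 40 mm first, then the last part watching the force.

```bash
python3 -m crank '[[0.001,-0.01,0,0,0,0,0],[0.001,-0.018,0,0,0,0,0],[0.001,-0.024,0,0,0,0,0],[0.001,-0.03,0,0,0,0,0],[0.001,-0.035,0,0,0,0,0],[0.001,-0.038,0,0,0,0,0],[0.001,-0.04,0,0,0,0,0],[0.001,-0.04,0,0,0,0,0]]'
python3 - <<'E'
from h import *
s,p,R=cur(); print(loc(p),s['force'])
snap('top','t3');t=load('t3')['pixels'][:,:,::-1]; cv2.imwrite('pics/t3z.png',cv2.resize(t[135:260,150:290],None,fx=4.5,fy=4.5,interpolation=cv2.INTER_CUBIC))
E
```

```text
t: 4.1
eef_pos: [0.3873, 0.3762, 0.0135]
ee_rot: [-2.212, 1.571, -0.444]
force: [-0.8, -0.1, 0.9]
width: 0.0005
[-0.07768417  0.00198209  0.01349468] [-0.81931473 -0.0777098   0.91361063]
```

View pics/t3z.png

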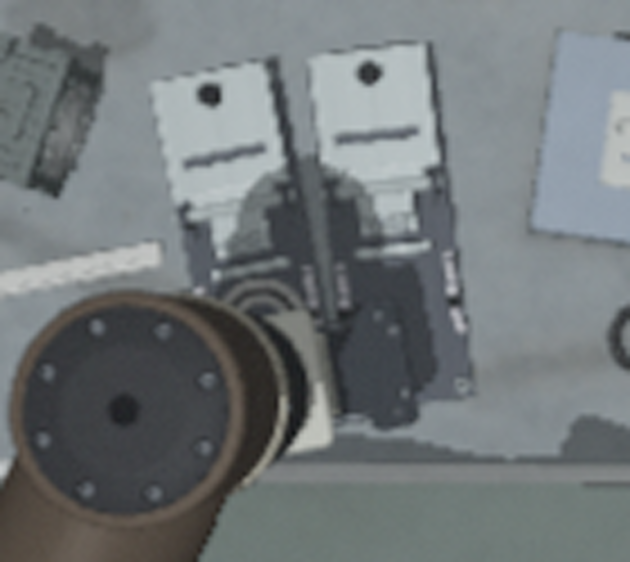

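The bearing has moved and its far rim is now near the stop, at zoom (255,280). I'll continue in small steps.

```bash
python3 -m crank '[[0,-0.002,0,0,0,0,0],[0,-0.004,0,0,0,0,0],[0,-0.006,0,0,0,0,0],[0,-0.006,0,0,0,0,0]]'; python3 -m crank '[[0,-0.001,0,0,0,0,0],[0,-0.002,0,0,0,0,0],[0,-0.002,0,0,0,0,0]]'
python3 - <<'E'
from h import *
s,p,R=cur(); print(loc(p),s['force'])
E
```

```text
t: 4.65
eef_pos: [0.3924, 0.377, 0.0134]
ee_rot: [1.924, 1.569, -2.592]
force: [-7.2, -0.2, 3.7]
width: -0.0
t: 5.03
eef_pos: [0.3927, 0.3769, 0.0134]
ee_rot: [1.902, 1.567, -2.614]
force: [-17.3, 0.3, 8.3]
width: 0.0003
[-0.0722524   0.00157738  0.01335239] [-17.32580038   0.27891754   8.28135854]
```

The force rises with no further travel (TCP at -0.072, as predicted), so the bearing is against the stop. Back off and look.

```bash
python3 -m crank '[[0,0.01,0,0,0,0,0],[0,0.03,0,0,0,0,0],[-0.03,0.05,0,0,0,0,0],[-0.09,0.06,0,0,0,0,0],[-0.14,0.07,0,0,0,0,0],[-0.18,0.07,0,0,0,0,0],[-0.18,0.07,0,0,0,0,0]]'
python3 - <<'E'
from h import *
s,p,R=cur(); print(loc(p),s['force'])
snap('top','t4');f=load('t4');t=f['pixels'][:,:,::-1]; cv2.imwrite('pics/t4z.png',cv2.resize(t[135:240,170:270],None,fx=5.7,fy=5.7,interpolation=cv2.INTER_CUBIC))
u,v=proj(f,S(-.031,0,.024)); print((u-170)*5.7,(v-135)*5.7)
E
```

```text
t: 5.9
eef_pos: [0.3266, 0.3656, 0.197]
ee_rot: [-0.643, 1.563, 1.126]
force: [-0.7, -0.1, -0.4]
width: 0.0
[-0.13929881  0.00352664  0.19697303] [-0.69237648 -0.12035725 -0.39945055]
212.69175445169623 397.8158767712049
```

View pics/t4z.png

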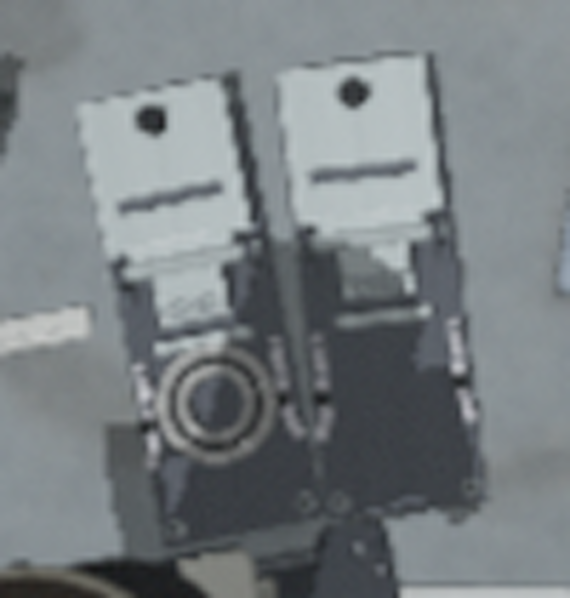

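The bearing at zoom (213,403) touches the stop strip. Next is the tail: hover above it first.

```bash
python3 - <<'E'
from h import *
print(delta(S(.019,.001,.12),target(1)))
f=load('t4')
for p in [(.058,.097,.085),(-.02,.097,.085)]: u,v=proj(f,S(*p)); print(u,v)
for q in [(173,147),(163,178),(142,170)]: print(q,loc(onz(f,*q,.084)).round(3),loc(onz(f,*q,0)).round(3))
E
```

```text
(array([ 0.0751, -0.1589, -0.0018]), array([-0.0004,  0.0032,  0.0019]))
164.6690155061976 179.91372652550095
169.5231461712277 207.1319693040806
(173, 147) [0.146 0.058 0.084] [0.164 0.074 0.   ]
(163, 178) [0.064 0.101 0.084] [0.076 0.121 0.   ]
(142, 170) [0.098 0.156 0.084] [0.113 0.18  0.   ]
```

```bash
python3 -m crank '[[0.015,-0.04,-0.005,0,0.003,-0.05,0],[0.03,-0.08,-0.009,0,0.003,-0.1,0],[0.06,-0.13,-0.014,0,0.003,-0.2,0],[0.075,-0.159,-0.014,0,0.003,-0.2,0],[0.12,-0.159,-0.014,0,0.003,-0.2,0],[0.147,-0.159,-0.014,0,0.003,-0.2,0],[0.147,-0.159,-0.014,0,0.003,-0.2,0]]'
python3 - <<'E'
from h import *
s,p,R=cur(); print(loc(p),s['force'],s['q']); print(delta(S(.019,-.012,.02),target(1,.2)))
snap('scene','s5');t=load('s5')['pixels'][:,:,::-1]; cv2.imwrite('pics/s5z.png',cv2.resize(t[80:240,120:310],None,fx=3.7,fy=3.7,interpolation=cv2.INTER_CUBIC))
E
```

```text
t: 6.82
eef_pos: [0.4834, 0.3787, 0.0429]
ee_rot: [-1.613, 1.376, 0.155]
force: [-0.1, -0.1, 0.5]
width: 0.0003
[ 0.01697825 -0.01442326  0.04292204] [-0.05963042 -0.13405578  0.47481157] [ 1.06537681  0.35516462 -0.61942024  0.32653174 -0.49802871 -2.71910097]
(array([0.0229, 0.0025, 0.0026]), array([ 0.0003, -0.0083, -0.005 ]))
```

View pics/s5z.png

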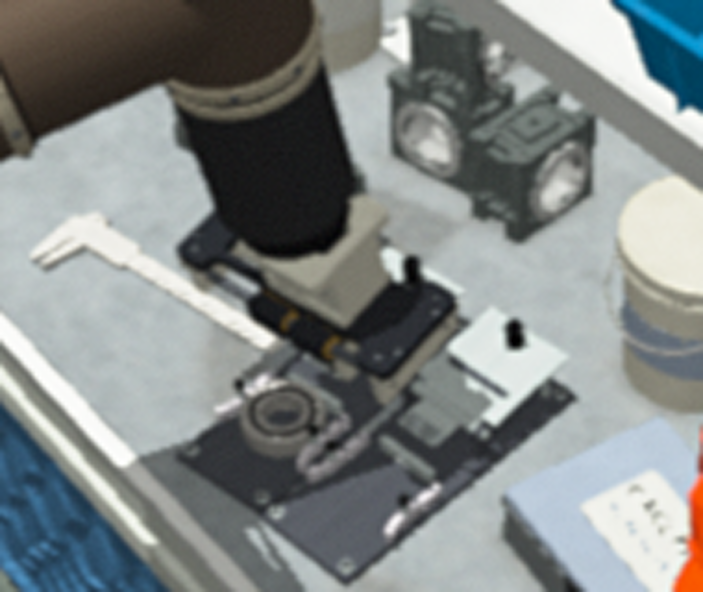

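```bash
python3 -m crank '[[0.006,0.0007,0.001,0,0,0,0],[0.012,0.0013,0.001,0,0,0,0],[0.017,0.002,0.001,0,0,0,0],[0.023,0.0025,0.001,0,0,0,0],[0.023,0.0025,0.001,0,0,0,0]]'
python3 - <<'E'
from h import *
s,p,R=cur(); print(loc(p),s['force'],s['moment']); print(delta(S(.019,-.012,.02),target(1,.2)))
snap('scene','s6');t=load('s6')['pixels'][:,:,::-1]; cv2.imwrite('pics/s6z.png',cv2.resize(t[80:240,120:310],None,fx=3.7,fy=3.7,interpolation=cv2.INTER_CUBIC))
snap('top','t6');t=load('t6')['pixels'][:,:,::-1]; cv2.imwrite('pics/t6z.png',cv2.resize(t[135:240,170:270],None,fx=5.7,fy=5.7,interpolation=cv2.INTER_CUBIC))
E
```

```text
t: 7.5
eef_pos: [0.4869, 0.3825, 0.0233]
ee_rot: [-1.587, 1.371, 0.18]
force: [-0.2, 0.1, 0.6]
width: 0.0001
[ 0.02116248 -0.01136319  0.02332989] [-0.24847088  0.12379094  0.60427248] [-0.02903475  0.51912355  0.00993756]
(array([ 0.0028,  0.0028, -0.0006]), array([-0.0004, -0.0034, -0.0003]))
```

View pics/s6z.png

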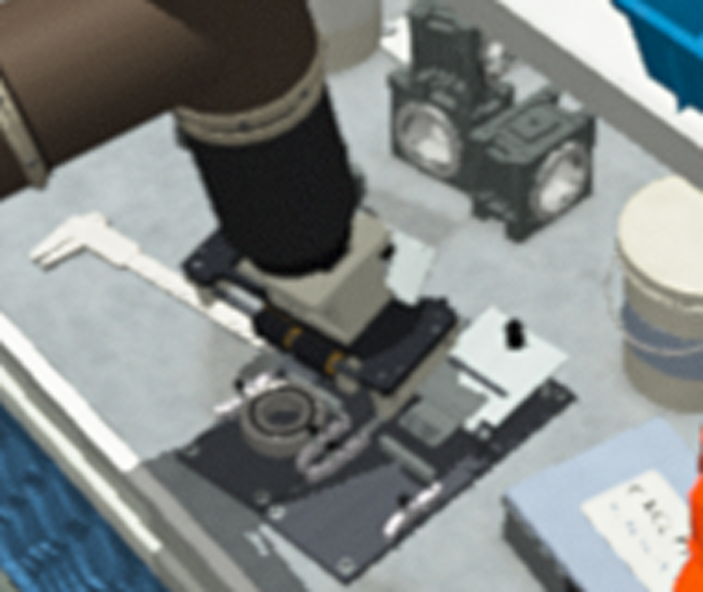

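View pics/t6z.png

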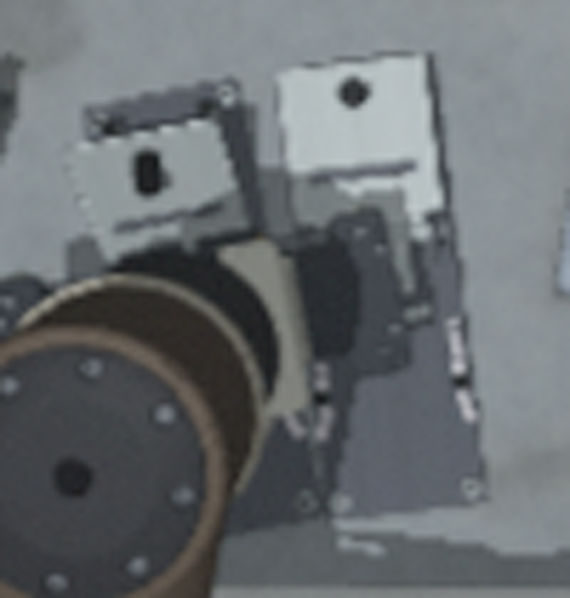

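The flag is coming up (rear edge at zoom (75,150)→(215,120), about 40°). I'll press a little further.

```bash
python3 -m crank '[[0.003,0.001,0,0,0,0,0],[0.006,0.002,0,0,0,0,0],[0.009,0.0035,0,0,0,0,0],[0.009,0.0035,0,0,0,0,0]]'
python3 - <<'E'
from h import *
s,p,R=cur(); print(loc(p),s['force'],s['moment'])
snap('top','t7');f=load('t7');t=f['pixels'][:,:,::-1]; cv2.imwrite('pics/t7z.png',cv2.resize(t[135:240,170:270],None,fx=5.7,fy=5.7,interpolation=cv2.INTER_CUBIC))
for a in (40,45,50,55,60,65):
  a=np.radians(a)
  print(a,[tuple(((np.array(proj(f,S(.043+.09*np.cos(a),y,.036+.09*np.sin(a))))-[170,135])*5.7).round()) for y in (.038,-.038)])
E
```

```text
t: 8.1
eef_pos: [0.4851, 0.3821, 0.0135]
ee_rot: [-1.589, 1.371, 0.179]
force: [-1.3, 0.2, 0.4]
width: 0.0003
[ 0.01932313 -0.01138484  0.01348004] [-1.29438793  0.17159343  0.42144348] [0.10286712 0.88368142 0.04392685]
0.6981317007977318 [(np.float64(63.0), np.float64(124.0)), (np.float64(215.0), np.float64(94.0))]
0.7853981633974483 [(np.float64(63.0), np.float64(133.0)), (np.float64(215.0), np.float64(103.0))]
0.8726646259971648 [(np.float64(63.0), np.float64(143.0)), (np.float64(216.0), np.float64(113.0))]
0.9599310885968813 [(np.float64(63.0), np.float64(154.0)), (np.float64(217.0), np.float64(124.0))]
1.0471975511965976 [(np.float64(63.0), np.float64(167.0)), (np.float64(218.0), np.float64(136.0))]
1.1344640137963142 [(np.float64(64.0), np.float64(180.0)), (np.float64(220.0), np.float64(149.0))]
```

View pics/t7z.png

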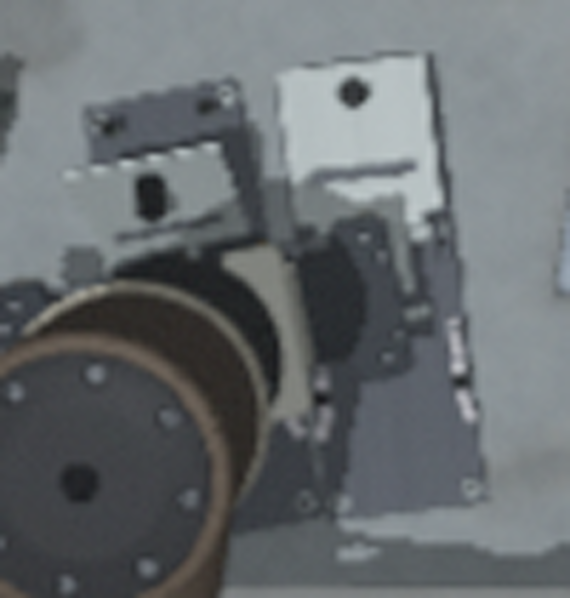

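The tail is pressed down and the flag stands at about 63°: its edge at (68,178)-(218,143) matches the projection. Next, retract up, go behind the flag and set the tool vertical.

```bash
python3 -m crank '[[-0.05,0,0,0,0,0,0],[-0.1,0,0,0,0,0,0],[-0.14,-0.005,0,0,0,0,0],[-0.165,-0.03,0.003,0,0,0.05,0],[-0.165,-0.06,0.003,0,0,0.1,0],[-0.155,-0.1,0.003,0,0,0.15,0],[-0.145,-0.124,0.003,0,0,0.2,0],[-0.145,-0.124,0.003,0,0,0.2,0],[-0.145,-0.124,0.003,0,0,0.2,0]]'
python3 - <<'E'
from h import *
s,p,R=cur(); print(loc(p),s['force'],s['q']); print(delta(S(.112,-.006,.095),target(1)))
snap('top','t8');f=load('t8');t=f['pixels'][:,:,::-1]; cv2.imwrite('pics/t8z.png',cv2.resize(t[115:240,170:290],None,fx=4.7,fy=4.7,interpolation=cv2.INTER_CUBIC))
snap('scene','s8');t=load('s8')['pixels'][:,:,::-1]; cv2.imwrite('pics/s8z.png',cv2.resize(t[40:240,120:310],None,fx=3,fy=3,interpolation=cv2.INTER_CUBIC))
E
```

```text
t: 9.28
eef_pos: [0.5752, 0.4035, 0.18]
ee_rot: [2.914, 1.567, -1.602]
force: [0.2, 0.1, 0.6]
width: 0.0002
[ 0.11190759 -0.00814533  0.17995443] [0.2327188  0.13174577 0.63318983] [ 0.88946546  0.43324348  0.01740587  0.00256042 -1.1580462  -2.26531086]
(array([ 0.0849, -0.0002,  0.0025]), array([-0.0015, -0.0038, -0.0009]))
```

View pics/t8z.png

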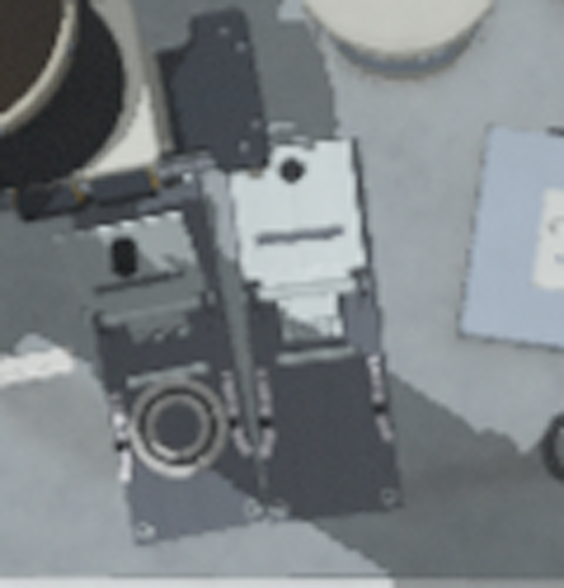

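View pics/s8z.png

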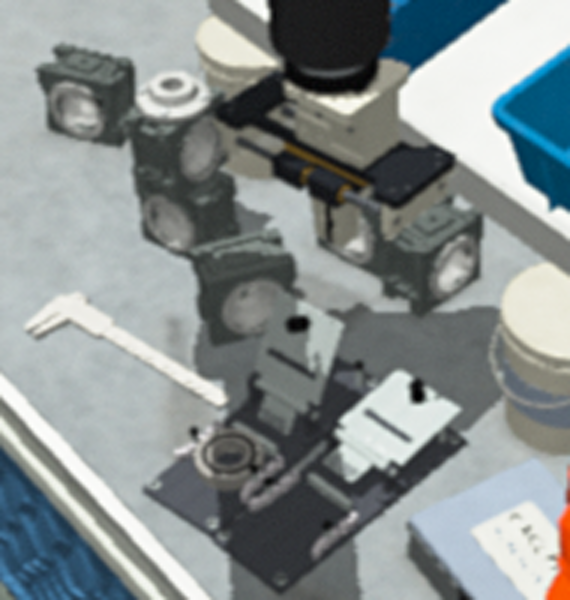

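```bash
python3 -m crank '[[0.04,0,0.002,0,0,0,0],[0.075,0,0.002,0,0,0,0],[0.08,0,0.002,0,0,0,0],[0.08,0.015,0.002,0,0,0,0],[0.08,0.03,0.002,0,0,0,0],[0.08,0.045,0.002,0,0,0,0],[0.08,0.058,0.002,0,0,0,0],[0.08,0.058,0.002,0,0,0,0]]'
python3 - <<'E'
from h import *
s,p,R=cur(); print(loc(p),s['force'],s['moment']); print(delta(S(.032,-.006,.098),target(1)))
snap('scene','s9');t=load('s9')['pixels'][:,:,::-1]; cv2.imwrite('pics/s9z.png',cv2.resize(t[60:240,120:310],None,fx=3.2,fy=3.2,interpolation=cv2.INTER_CUBIC))
E
```

```text
t: 10.38
eef_pos: [0.5174, 0.3944, 0.1014]
ee_rot: [-3.059, 1.568, -1.291]
force: [-0.1, -0.4, -0.3]
width: 0.0005
[ 0.05336371 -0.00572666  0.10138424] [-0.08453175 -0.44547811 -0.30249675] [ 0.03877871 -0.20059792 -0.05492014]
(array([ 0.0034,  0.0214, -0.0003]), array([-0.    , -0.0026,  0.0002]))
```

View pics/s9z.png

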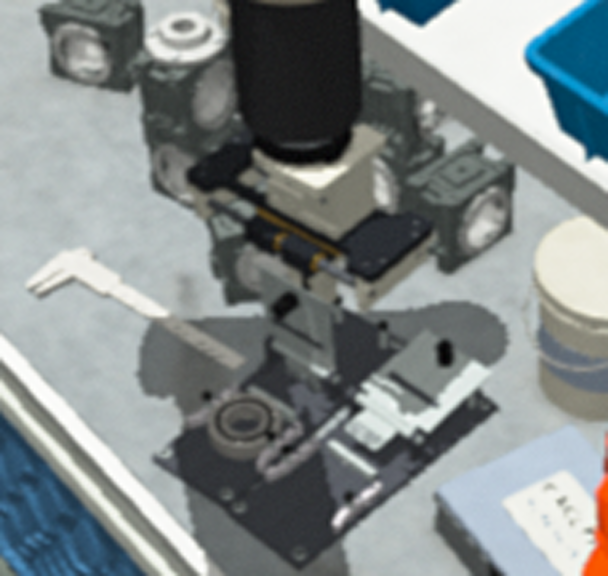

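The flag is upright (around (300,320)), pushed from behind. Now follow the arc over to the front.

```bash
python3 -m crank '[[0.001,0.01,0,0,0,0,0],[0.003,0.021,0,0,0,0,0],[0.008,0.031,0,0,0,0,0],[0.014,0.041,0,0,0,0,0],[0.022,0.049,0,0,0,0,0],[0.031,0.056,0,0,0,0,0],[0.039,0.06,0,0,0,0,0],[0.047,0.063,0,0,0,0,0],[0.047,0.063,0,0,0,0,0]]'
python3 - <<'E'
from h import *
s,p,R=cur(); print(loc(p),s['force'],s['moment']); print(delta(S(-.0125,-.006,.0365),target(1)))
snap('scene','s10');t=load('s10')['pixels'][:,:,::-1]; cv2.imwrite('pics/s10z.png',cv2.resize(t[60:240,120:310],None,fx=3.2,fy=3.2,interpolation=cv2.INTER_CUBIC))
E
```

```text
t: 11.55
eef_pos: [0.4563, 0.3815, 0.0528]
ee_rot: [2.877, 1.567, -1.639]
force: [-0.5, -0.8, 0.6]
width: 0.0007
[-0.00906871 -0.00636692  0.05284757] [-0.50825714 -0.76193432  0.55114039] [ 0.03824514 -0.15249779  0.01405248]
(array([0.0163, 0.0034, 0.0004]), array([-0.001 , -0.004 , -0.0011]))
```

View pics/s10z.png

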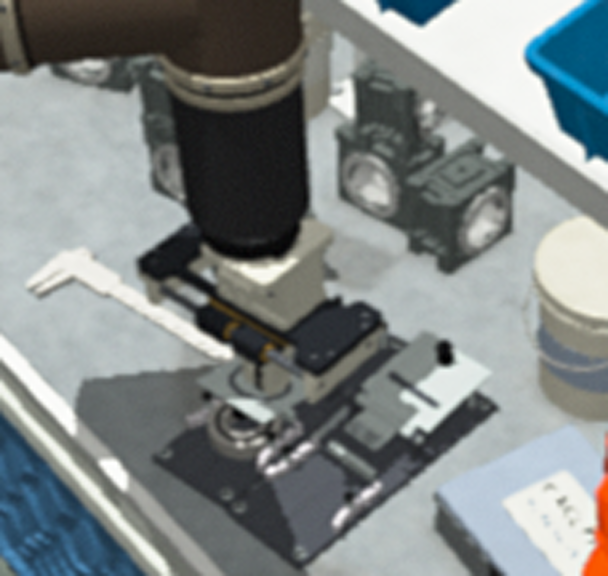

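The flag, ring mark up, slopes just above the bearing. Press it down the rest of the way.

```bash
python3 -m crank '[[0.004,0.003,0,0,0,0,0],[0.008,0.006,0,0,0,0,0],[0.011,0.008,0,0,0,0,0],[0.014,0.01,0,0,0,0,0],[0.014,0.01,0,0,0,0,0]]'
python3 -m crank '[[0.001,0,0,0,0,0,0],[0.002,0,0,0,0,0,0],[0.003,0,0,0,0,0,0],[0.003,0,0,0,0,0,0]]'
python3 - <<'E'
from h import *
s,p,R=cur(); print(loc(p),s['force'],s['moment'])
E
```

```text
t: 12.22
eef_pos: [0.4466, 0.3797, 0.0395]
ee_rot: [3.01, 1.567, -1.506]
force: [0.0, 0.5, 0.3]
width: 0.0004
t: 12.72
eef_pos: [0.4469, 0.38, 0.0376]
ee_rot: [-2.982, 1.568, -1.214]
force: [-3.3, -1.3, 8.5]
width: 0.0004
[-0.01849637 -0.00596841  0.03763719] [-3.26936897 -1.34705806  8.50083507] [-0.52188767  1.00814803 -0.04277243]
```

```bash
python3 -m crank '[[0.001,0,0,0,0,0,0],[0.002,0,0,0,0,0,0],[0.002,0,0,0,0,0,0],[0.002,0,0,0,0,0,0]]'
python3 -m crank '[[-0.03,0,0,0,0,0,0],[-0.08,0,0,0,0,0,0],[-0.13,0.03,0,0,0,0,0],[-0.16,0.08,0,0,0,0,0],[-0.16,0.13,0,0,0,0,0],[-0.16,0.13,0,0,0,0,0],[-0.16,0.13,0,0,0,0,0]]'
python3 - <<'E'
from h import *
s,p,R=cur(); print(loc(p),s['force'])
f=snap('top','t11');t=f['pixels'][:,:,::-1]; cv2.imwrite('pics/t11z.png',cv2.resize(t[135:240,170:270],None,fx=5.7,fy=5.7,interpolation=cv2.INTER_CUBIC))
for z in (.0375,): print([tuple(((np.array(proj(f,S(x,y,z)))-[170,135])*5.7).round()) for x in (-.047,.033) for y in (.038,-.038)])
g=snap('scene','s11');t=g['pixels'][:,:,::-1]; cv2.imwrite('pics/s11z.png',cv2.resize(t[120:260,140:300],None,fx=4.5,fy=4.5,interpolation=cv2.INTER_CUBIC))
print([tuple(((np.array(proj(g,S(x,y,.0375)))-[140,120])*4.5).round()) for x in (-.047,.033) for y in (.038,-.038)])
E
```

```text
t: 13.22
eef_pos: [0.447, 0.3801, 0.0373]
ee_rot: [-2.671, 1.568, -0.903]
force: [-8.3, -4.8, 23.5]
width: 0.0002
t: 14.1
eef_pos: [0.3193, 0.3554, 0.1951]
ee_rot: [-2.832, 1.569, -1.064]
force: [0.1, 0.2, 1.1]
width: 0.0004
[-0.14848636 -0.00511144  0.19514412] [0.10746811 0.2287749  1.0984461 ]
[(np.float64(142.0), np.float64(442.0)), (np.float64(287.0), np.float64(414.0)), (np.float64(114.0), np.float64(289.0)), (np.float64(259.0), np.float64(261.0))]
[(np.float64(187.0), np.float64(287.0)), (np.float64(282.0), np.float64(348.0)), (np.float64(279.0), np.float64(213.0)), (np.float64(374.0), np.float64(270.0))]
```

View pics/t11z.png

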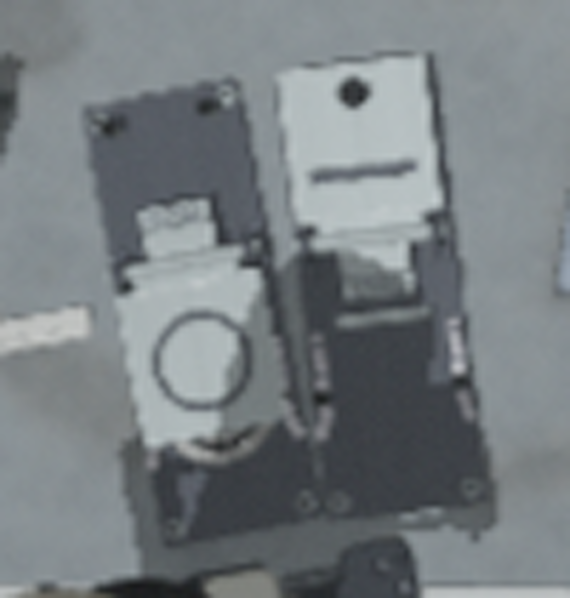

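View pics/s11z.png

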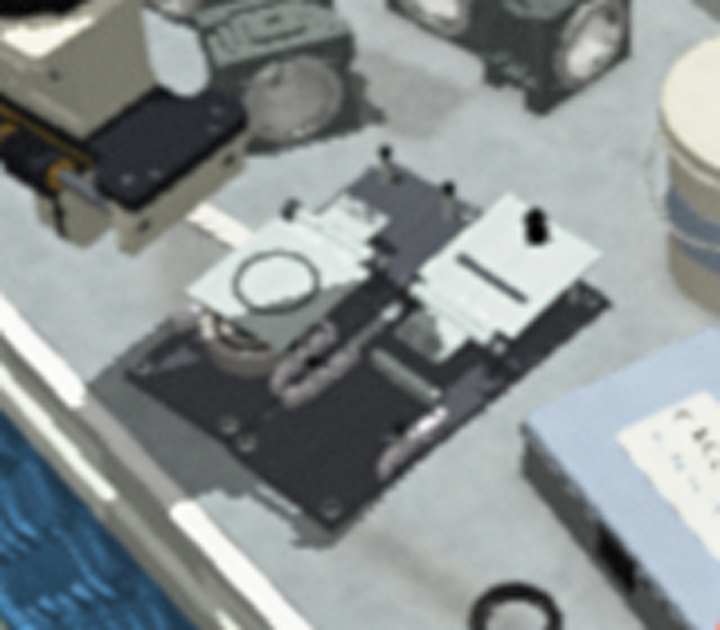

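The flag lies flat over the bearing with the ring mark up, its corners within about 1 px of the flat prediction, and the tip met a hard stop at 37.3 mm (37.5 expected). One last numeric check: the bearing's front rim, and the loose parts.

```bash
python3 - <<'E'
from h import *
f=load('t11')
for x in (-.060,-.062,-.064,-.066): print(x,((np.array(proj(f,S(x,0,.024)))-[170,135])*5.7).round(1))
# home position relative to stop seen in t4; loose parts diff
a=load('top0')['pixels'].astype(int)
d=np.abs(a-f['pixels'].astype(int)).sum(2)>90
for n,(u,v) in dict(housing=(157,158),wheel=(374,157),bottle=(319,138),spare=(322,226)).items(): print(n,d[v-14:v+15,u-14:u+15].sum())
print(get_state()['force'])
E
```

```text
-0.06 [222.9 452.8]
-0.062 [223.6 456.6]
-0.064 [224.3 460.4]
-0.066 [225.  464.2]
housing 0
wheel 0
bottle 0
spare 0
[-0.73760565 -1.00209568 -0.57168624]
```

```bash
python3 - <<'E'
from h import *
f=load('t4');t=f['pixels'][:,:,::-1]
cv2.imwrite('pics/t4zz.png',cv2.resize(t[180:235,190:232],None,fx=11,fy=11,interpolation=cv2.INTER_CUBIC))
f=load('t11');t=f['pixels'][:,:,::-1]
cv2.imwrite('pics/t11zz.png',cv2.resize(t[180:235,190:232],None,fx=11,fy=11,interpolation=cv2.INTER_CUBIC))
for n,p in dict(home=(-.031,0,.024),far=(0,0,.024),near=(-.062,0,.024),stopL=(0,.02,.019),stopR=(0,-.02,.019),cornerL=(-.1,.0425,.008),cornerR=(-.1,-.0425,.008)).items(): print(n,((np.array(proj(f,S(*p)))-[190,180]+.5)*11).round(0))
E
```

```text
home [196. 278.]
far [175. 165.]
near [217. 392.]
stopL [105. 180.]
stopR [250. 152.]
cornerL [ 97. 558.]
cornerR [404. 499.]
```

View pics/t4zz.png

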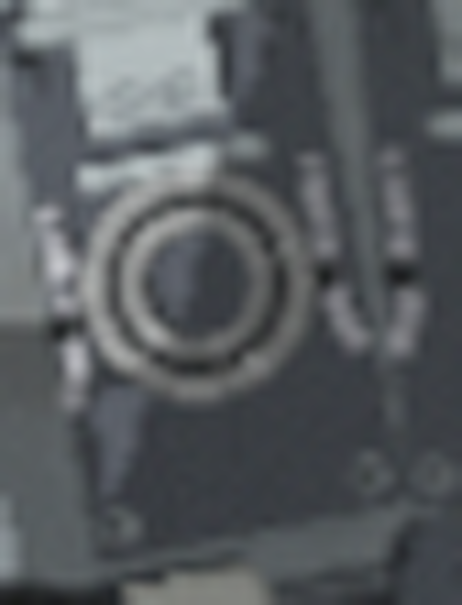

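View pics/t11zz.png

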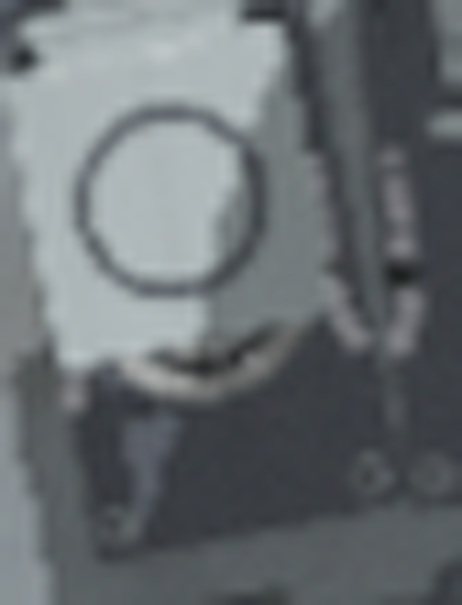

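```bash
python3 - <<'E'
from h import *
f=load('t4')
P=lambda p:((np.array(proj(f,S(*p)))-[190,180]+.5)*11)
for y in (.036,-.036): print(P((-.036,y,.0345)).round(0))
m=(P((-.036,.036,.0345))+P((-.036,-.036,.0345)))/2
off=np.array([196.5,300])-m; print('offset',off,'home corrected',P((-.031,0,.024))+off)
E
```

```text
[ 61. 322.]
[326. 270.]
offset [2.79247008 4.09186147] home corrected [198.75024183 282.30671138]
```

```bash
python3 -c "
from station import job_done;print(job_done())"
```

```text
the job is handed in; nothing more can be done
None
```

I pushed the bearing home along the left stand's lane, raised that stand's flag by its thumb tail, and flipped it over from behind. I then pressed it flat onto the bearing and handed the job in, at about 14 s of the 72 s allowed. No verdict was reported.

**Bearing:** The push ended on a hard stop, with the force rising from 7 to 17 N for only 0.3 mm of travel. In the picture the rim touches the stop. The measured centre was about 2 mm short of home in my first stand frame, and about 1 mm short after correcting that frame from the rest posts. The limit is 4 mm. In the last picture the front rim looks unmoved by the flip.

**Flag:** The fingertip stopped at 37.3 mm under 23 N, where a flat flag should be at 37.5 mm. The ring mark is up, and the flag's corners match the flat position to about 1 pixel. The plug is hidden in the bore, so I could not see it directly.

**Everything else:** The empty stand's flag still lies to the back. A before-and-after comparison of the top view shows no change at the housing, worm wheel, bottle or spare bearing. The arm was clear of everything when I handed in, reading only about 1 N, which is sensor noise.

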